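Index a rotor bucket at the magnifier station

TASK

Push the carriage along its rail, with a fingertip or the outside of the fingers against one of its black end blocks, until its brass roller clicks down into the notch at the green magnifier station, and leave it seated there. Do not run it past that notch, do not touch the steel bucket that rides on it, and leave the other loose things where they are.

Things in the scene. Friction and masses are not known exactly. Their poses are not given: they have to be found in the camera images.
- rail: Fixed straight slide rail on the bench: aluminium foot plate 72 x 460 x 8 mm with a 24 mm wide steel bar on it, 24 mm high in all. Origin at the centre of its underside on the bench; its own y axis runs along the rail, x across it towards the side with the stations, z up. Its position and yaw vary.
- carriage (a joint): Position of the carriage along the rail in m, 0 at mid-rail, growing towards the rail's +y, stops at -0.16 and 0.16. The carriage (about 0.8 kg; dark deck 80 mm across the rail, 166 mm along it, underside 26 mm above the bench) has a black end block at each end. It cannot leave the rail, slides with about 1.5 N of friction and stays where it is left.
- carriage_mid (a point): Centre of the carriage deck's top, 40 mm above the bench, under the centre of the bucket; axes as the rail's.
- push_left (a point): Centre of the outer face (yellow plate) of the end block at the carriage's rail +y end, 83 mm from the carriage middle, 62 mm above the bench. Each block is 90 mm wide, 45 mm long along the rail, and spans 40 to 85 mm above the bench. Push here to drive the carriage to the rail's -y.
- push_right (a point): The same at the rail -y end: push here to drive the carriage to the rail's +y.
- gauged_bucket: The stainless bucket under check, fixed in the carriage between the end blocks: 58 mm across, 85 mm tall, top 125 mm above the bench; origin at the centre of its underside. The gap to each end block is about 9 mm. Must not be touched.
- roller (a joint): Height in m of the carriage's spring-loaded brass roller (14 mm across, on the stations' side of the carriage, in line with carriage_mid and 58 mm from the rail axis) above its lowest position: 0 on the open rail and in a notch; 3.7 mm on top of a ridge.
- lens_station: Fixed index station beside the rail, 50 to 130 mm from its axis on the rail's +x side: aluminium block 80 x 60 x 18 mm, green strip, upright green magnifier (64 mm across, top 124 mm above the bench). At either end of the rail, 85 to 130 mm from its middle. Origin on the rail's axis at bench height, level along the rail with its notch; axes as the rail's.
- notch (a point): Middle of the green station's notch, 58 mm from the rail axis, 22 mm above the bench, between two steel ridges 10.5 mm to either side. A ridge resists from 20 to 11 mm before the notch with about 6 to 10 N; then the roller pulls the carriage in from about 5 mm off, with 1.5 mm of play each way. The same force again would carry it out over the far ridge.
- park_station: The wrong station, alike but with a 46 mm square red flag and a red strip in place of the magnifier, towards the other end of the rail. Origin as for lens_station.
- bucket_b: loose open dented stainless centrifuge bucket like the one on the carriage, 58 mm across, 85 mm tall, origin at the centre of its underside; a bystander, beyond the rail.
- bucket_c: loose open dented stainless centrifuge bucket like the one on the carriage, 58 mm across, 85 mm tall, origin at the centre of its underside; a bystander, beside the rail.
- rotor_knob: Loose black round rotor knob, 48 mm across, 34 mm tall, origin at the centre of its underside; a bystander between the robot and the rail.
- hex_key: Loose hex key lying flat, red handle 90 x 18 x 12 mm, 150 mm long in all, origin on the bench under the handle's front half; a bystander between the robot and the rail.

How it is judged:
By the outcome, as a careful person would: the job done as asked, in the order asked, and still so for the second after the job is handed in, with the robot touching nothing.
It also fails if it takes over 38 s, if anything falls off the work surface, if the arm or the gripper's body presses on something with over 40 N, if the wrist force passes 120 N, or if a joint passes its speed limit or range.

ROBOT

A 6-joint arm with a two-finger parallel gripper is mounted at the origin on the work surface. World frame = base frame: x ahead of the robot, y to its left, z up, the work surface at z = 0. Lengths are in m, angles in rad, forces in N, time in s.
With the tool pointing down it reaches from about 0.325 to 0.925 m from the base axis. Payload 3.1 kg.
Tool frame: the origin (TCP) lies between the finger pads; the fingertips stand 22 mm ahead of it and the grasp point (between the pads) lies 3 mm ahead of it; z points along the fingers, y is the line along which they close (so a half turn about z gives the same grasp; the last joint's range is limited). The gripper opens to 85 mm and grips with 20 to 120 N. Pads are 22 mm wide; open, the fingers measure 114 mm over their backs; the gripper's body (76 mm by 85 mm) begins 54 mm behind the grasp point. The pads swing forward as they close: fully open they stand 13 mm farther back than shut.
Start: joints at [-1.259, 0.217, 1.613, -0, 1.311, -0.112], TCP at [0.257, -0.57, 0.219] pointing down, gripper open.
Joint ranges: [-2.75, 2.75], [-0.78, 2.1], [0.31, 2.55], [-1.13, 4.27], [0.13, 2.63], [-2.58, 2.58]. Speed limits (rad/s): [2.79, 2.79, 3.14, 3.14, 3.14, 3.14].

INTERFACE

Orientations are given as a unit quaternion [w, x, y, z].
In Python, from rig import arm gives the robot as it stands.
- The arm moves only by the tool jog_arm, never from a script. Its argument "rows" is a list of rows, each an object of numbers: "wx", "wy", "wz": the turn, a rotation vector about the world's x, y, z in rad; "x", "y", "z": the shift along the world's x, y, z in cm; "jaw": the finger opening in cm, from 0 to 8.54. In form: [{"wx": .., "wy": .., "wz": .., "x": .., "y": .., "z": .., "jaw": ..}, ...]. A call has 1 to 5 rows; each row shifts and turns the commanded pose from where the row before left it; what a row does not reach is not made up. A row lasts 1/8 s, in which the tool goes at most 62.5 mm and 10.7 degrees, less where a joint would pass 70% of its speed; a pose out of reach is approached as far as the arm can. A call is refused whole if a number of a shift passes 6.25 or a number of a turn 0.188, either way. A call with a gripper value outside its range is refused whole. The fingers move at their own pace and stop on an object; the grip force is fixed at half the most. Time passes only in rows, so rows that do not move let the fingers close. It gives the time, the measured TCP pose, the force, the opening and the grip force at its end, in the units of the state.
- arm.state(): the state, without advancing time (a new reading comes with each control period).
- arm.read_camera(name): name is "scene" or "top" or "wrist"; returns a dict with "frame" (480x640x3 uint8, red, green, blue), "depth" (480x640 float32, m along the optical axis (not along the pixel's ray), 0 where there is no reading), "fx", "fy", "cx", "cy" (pixels), "D" ([k1, k2, p1, p2, k3] as OpenCV has them; the pictures are not rectified), "eye" and "rotation" of the camera in the world. Camera axes: x right, y up, looking along -z (the intrinsics and any distortion apply to the point x, -y, -z); pixel columns grow to the right and rows downward; lengths in m; the calibration is good to about 2 mm. A picture is of the moment at which its call begins.
- arm.hand_in(): hands the job in; it is judged then, once.
The state is a dict: "clock": time; "joint_positions": joint angles; "qvel": joint speeds; "joint_torque": joint torques, N m; "ee_pos": TCP position; "tcp_rot": TCP orientation; "ft_force": force on the tool from outside, world axes, zero at the start; "moment": the same for the moment, N m; "gripper_width": finger opening in m; "grip_force": force on a finger pad.
Only numpy, scipy, OpenCV 4.12 (cv2) and the standard library are available. Lean on these libraries where they do the work, as an engineer would, in place of code of your own. Each camera call takes 0.05 s, during which the arm holds its last target. There are 200 camera calls.

## Working session

There is one attempt and no reset: what is moved stays moved. The work goes in short steps, Python scripts to look and compute and a tool call to move; the robot and the scene stay as the last step left them, time stands still between calls to the robot, and variables do not carry over. Pictures are saved under pics/ and viewed, at most 13 in all, crops included, and the job is handed in when it is done.

Besides the shell and the picture viewer there is one more tool, called after "Call:" in YAML: its name, and indented under it one key for each argument. jog_arm: Moves the arm, as the interface text tells. Its arguments: {"type":"object","properties":{"rows":{"type":"array","items":{"type":"object","properties":{"wx":{"type":"number"},"wy":{"type":"number"},"wz":{"type":"number"},"x":{"type":"number"},"y":{"type":"number"},"z":{"type":"number"},"jaw":{"type":"number"}}}}},"required":["rows"]}

```bash
mkdir -p pics; cat > h.py <<'E'
import numpy as np, cv2
from rig import arm
def grab(n):
    c=arm.read_camera(n); np.savez(f'{n}.npz',**{k:np.array(v) for k,v in c.items()}); return c
def K(c): return np.array([[c['fx'],0,c['cx']],[0,c['fy'],c['cy']],[0,0,1]],float)
def cloud(c):
    d=np.asarray(c['depth']); h,w=d.shape
    uv=np.stack(np.meshgrid(np.arange(w),np.arange(h)),-1).reshape(-1,1,2).astype(np.float64)
    n=cv2.undistortPoints(uv,K(c),np.array(c['D'],float))[:,0].reshape(h,w,2)
    p=np.stack([n[...,0]*d,-n[...,1]*d,-d],-1)
    R=np.array(c['rotation'])
    if R.shape!=(3,3):
        from scipy.spatial.transform import Rotation as Ro
        R=Ro.from_quat(R[[1,2,3,0]]).as_matrix()
    P=p@R.T+np.array(c['eye']); P[d==0]=np.nan
    return P
E
python3 - <<'E'
from h import *
for n in('top','scene'):
    c=grab(n); cv2.imwrite(f'pics/{n}0.png',c['frame'][...,::-1]); print(n,c['eye'],np.array(c['rotation']).shape)
print(arm.state())
E
```

```text
top [0.39330437 0.13882605 0.95982791] (4,)
scene [1.13233204 0.72658012 1.02580421] (4,)
{'clock': 0.1, 'joint_positions': array([-1.25921262e+00,  2.17695653e-01,  1.61481161e+00,  7.15369710e-06,
        1.31126190e+00, -1.12213061e-01]), 'qvel': array([-0.00039401, -0.00261543, -0.00264172,  0.00210702,  0.00049177,
        0.0006571 ]), 'joint_torque': array([-1.50862666e-03, -3.98078299e+01, -3.04971635e+01, -1.85074946e-04,
        4.28248371e-03, -1.59772219e-05]), 'ee_pos': array([ 0.25679342, -0.56896774,  0.21726854]), 'tcp_rot': array([-1.08319341e-03,  9.77633030e-01,  2.10315178e-01, -1.04864281e-04]), 'ft_force': array([-0.14510275,  0.32113681,  0.30344263]), 'moment': array([-0.00126232, -0.00659726, -0.01489078]), 'grip_force': 0.0, 'gripper_width': 0.08575254833373637}
```

View pics/top0.png

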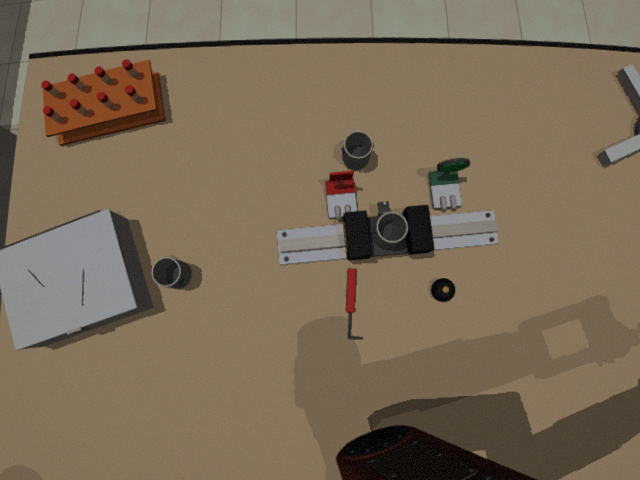

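View pics/scene0.png

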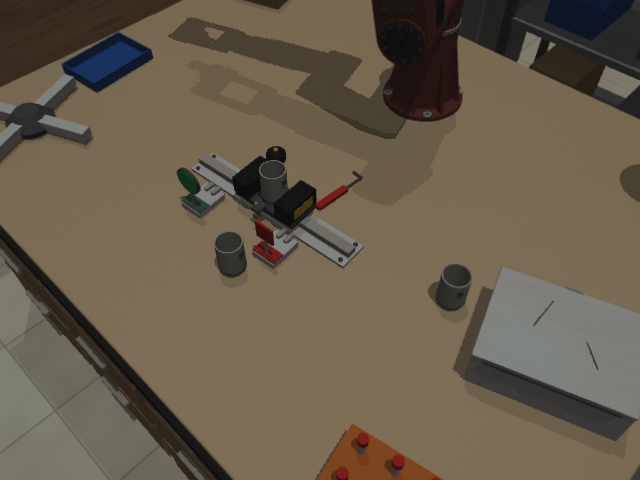

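The top view has x up and y left. The rail runs between (278,247) and (498,228), and the carriage is near mid-rail at (390,230). The green station is at (445,188), on the −y side, and the red one is at (341,195). So I push the left block (357,235) towards −y.

```bash
python3 - <<'E'
from h import *
c=dict(np.load('top.npz')); P=cloud(c)
for u,v in [(284,233),(286,259),(488,215),(492,240),(357,235),(418,229),(392,213),(443,290),(351,290)]: print((u,v),P[v,u].round(4))
m=lambda a,b,zl,zh:None
# block tops z 80-90
X=P[190:280,260:520].reshape(-1,3)
t=X[(X[:,2]>.078)&(X[:,2]<.092)]
print(len(t),t[:,1].min(),t[:,1].max())
# rail foot plate / bar
b=X[(X[:,2]>.019)&(X[:,2]<.029)]
f=X[(X[:,2]>.004)&(X[:,2]<.013)]
for q in(t,b,f):
    r=cv2.minAreaRect((q[:,:2]*1000).astype(np.float32)); print(r)
img=cv2.resize(c['frame'][150:270,270:510,::-1],None,fx=3.3,fy=3.3,interpolation=cv2.INTER_CUBIC)
cv2.imwrite('pics/crop1.png',np.clip(img*1.6,0,255).astype(np.uint8))
E
```

```text
(284, 233) [0.5581 0.2174 0.0116]
(286, 259) [0.5039 0.2132 0.0132]
(488, 215) [ 0.5916 -0.2112  0.0096]
(492, 240) [ 0.5382 -0.216   0.0096]
(357, 235) [0.5393 0.0728 0.0876]
(418, 229) [ 0.55   -0.0446  0.0846]
(392, 213) [0.5741 0.0097 0.12  ]
(443, 290) [ 0.4353 -0.1004  0.0332]
(351, 290) [0.4393 0.0819 0.0134]
2229 -0.07299154117904857 0.09828223026748036
((548.43408203125, 12.326309204101562), (90.38545989990234, 166.0312042236328), 4.6460041999816895)
((572.7537231445312, -3.308441162109375), (439.82373046875, 190.6638641357422), 79.19337463378906)
((553.7679443359375, -6.051971435546875), (550.4688720703125, 188.87648010253906), 89.74024200439453)
```

View pics/crop1.png

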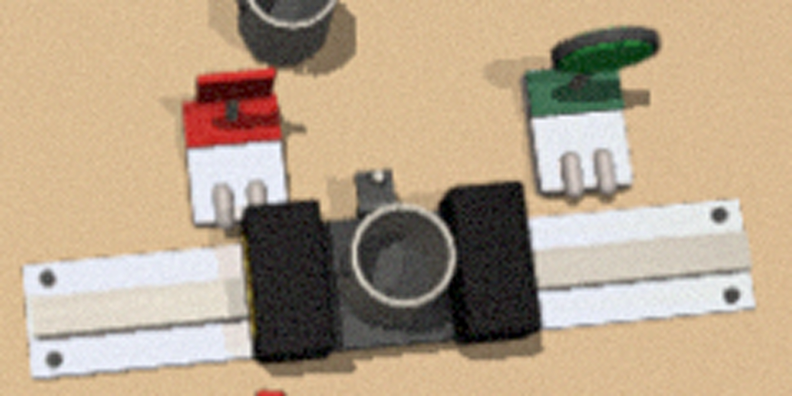

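```bash
python3 - <<'E'
from h import *
c=dict(np.load('top.npz')); P=cloud(c)
scr=np.array([P[v,u] for u,v in[(284,233),(286,259),(488,215),(492,240)]])
n=cv2.undistortPoints(np.array([[[448.0,202.1]],[[443.2,202.4]],[[453,201.8]]]),K(c),c['D'])[:,0]
from scipy.spatial.transform import Rotation as Ro
R=Ro.from_quat(c['rotation'][[1,2,3,0]]).as_matrix()
N=[]
for a in n:
    d=R@np.array([a[0],-a[1],-1]); N.append(c['eye']+d*(.024-c['eye'][2])/d[2])
X=P[190:280,260:520].reshape(-1,3); t=X[(X[:,2]>.078)&(X[:,2]<.092)]
(cx,cy),_,_=cv2.minAreaRect((t[:,:2]*1000).astype(np.float32)); C=np.array([cx,cy])/1000
d=(scr[0]+scr[1]-scr[2]-scr[3])[:2]; d/=np.linalg.norm(d); yaw=np.arctan2(-d[0],d[1]); ex=np.array([d[1],-d[0]])
print('yaw',yaw,'mid scr',scr.mean(0))
for q in N: print('ridge/notch rel carriage along,across',(q[:2]-C)@d,(q[:2]-C)@ex)
S=P[165:212,425:470].reshape(-1,3); S=S[(S[:,2]>.013)&(S[:,2]<.023)]
s=(S[:,:2]-C); print('station extents along',np.percentile(s@d,[1,50,99]),'across',np.percentile(s@ex,[1,50,99]))
for w in (0,.083): print('push_left',C+d*.083)
print('final push',N[0][:2]-0, C+d*(.083+(N[0][:2]-C)@d))
A=P[100:300,140:400].reshape(-1,3)
B=P[125:185,335:380].reshape(-1,3); B=B[B[:,2]>.07]; print('bucket',np.median(B,0))
E
```

```text
yaw 0.0788246628532899 mid scr [0.5479877  0.00086044 0.01099387]
ridge/notch rel carriage along,across -0.14012920921385422 0.057393767791727446
ridge/notch rel carriage along,across -0.12997174560438554 0.05763859610176696
ridge/notch rel carriage along,across -0.1507314398004239 0.05711355179828689
station extents along [-0.16870677 -0.1371103  -0.1096306 ] across [0.04931421 0.08976707 0.12655529]
push_left [0.54189841 0.09506859]
push_left [0.54189841 0.09506859]
final push [ 0.61668384 -0.12284843] [ 0.55293261 -0.04462551]
bucket [0.69869033 0.08192391 0.08420294]
```

Call:
jog_arm:
  rows:
    - {"x": 2, "y": 5, "wz": -0.115, "jaw": 0}
    - {"x": 2, "y": 5, "wz": -0.115, "jaw": 0}
    - {"x": 2, "y": 5, "wz": -0.115, "jaw": 0}
    - {"x": 2, "y": 5, "jaw": 0}
    - {"x": 2, "y": 5, "jaw": 0}

```text
invalid input at $.rows[0]: expected keys wx, wy, wz, x, y, z, jaw
```

Call:
jog_arm:
  rows:
    - {"x": 2, "y": 5, "jaw": 0}
    - {"x": 2, "y": 5, "jaw": 0}
    - {"x": 2, "y": 5, "jaw": 0}
    - {"x": 2, "y": 5, "jaw": 0}
    - {"x": 2, "y": 5, "jaw": 0}

```text
invalid input at $.rows[0]: expected keys wx, wy, wz, x, y, z, jaw
```

Call:
jog_arm:
  rows:
    - {"x": 2, "y": 5, "jaw": 0}
    - {"x": 2, "y": 5, "jaw": 0}
    - {"x": 2, "y": 5, "jaw": 0}
    - {"x": 2, "y": 5, "jaw": 0}
    - {"jaw": 0}

```text
invalid input at $.rows[0]: expected keys wx, wy, wz, x, y, z, jaw
```

Call:
jog_arm:
  rows:
    - {"x": 2, "y": 5, "z": 0, "wx": 0, "wy": 0, "wz": -0.115, "jaw": 0}
    - {"x": 2, "y": 5, "z": 0, "wx": 0, "wy": 0, "wz": -0.115, "jaw": 0}
    - {"x": 2, "y": 5, "z": 0, "wx": 0, "wy": 0, "wz": -0.115, "jaw": 0}
    - {"x": 2, "y": 5, "z": 0, "wx": 0, "wy": 0, "wz": 0, "jaw": 0}
    - {"x": 2, "y": 5, "z": 0, "wx": 0, "wy": 0, "wz": 0, "jaw": 0}

```text
clock: 0.72
ee_pos: [0.3572, -0.3177, 0.218]
tcp_rot: [-0.0, 0.999, 0.039, -0.0]
ft_force: [0.9, 0.1, 0.1]
gripper_width: -0.0001
grip_force: 0.0
```

Call:
jog_arm:
  rows:
    - {"x": 2, "y": 5, "z": 0, "wx": 0, "wy": 0, "wz": 0, "jaw": 0}
    - {"x": 2, "y": 5, "z": 0, "wx": 0, "wy": 0, "wz": 0, "jaw": 0}
    - {"x": 2, "y": 5, "z": 0, "wx": 0, "wy": 0, "wz": 0, "jaw": 0}
    - {"x": 2, "y": 5, "z": 0, "wx": 0, "wy": 0, "wz": 0, "jaw": 0}
    - {"x": 2, "y": 5, "z": 0, "wx": 0, "wy": 0, "wz": 0, "jaw": 0}

```text
clock: 1.35
ee_pos: [0.4571, -0.0679, 0.2182]
tcp_rot: [0.0, 0.999, 0.039, -0.0]
ft_force: [1.0, -0.1, -0.1]
gripper_width: -0.0
grip_force: 0.0
```

Call:
jog_arm:
  rows:
    - {"x": 2, "y": 5, "z": 0, "wx": 0, "wy": 0, "wz": 0, "jaw": 0}
    - {"x": 2, "y": 5, "z": 0, "wx": 0, "wy": 0, "wz": 0, "jaw": 0}
    - {"x": 2, "y": 5, "z": 0, "wx": 0, "wy": 0, "wz": 0, "jaw": 0}
    - {"x": 2, "y": 5, "z": 0, "wx": 0, "wy": 0, "wz": 0, "jaw": 0}
    - {"x": 0, "y": 0, "z": 0, "wx": 0, "wy": 0, "wz": 0, "jaw": 0}

```text
clock: 1.98
ee_pos: [0.5373, 0.1333, 0.2179]
tcp_rot: [-0.0, 0.999, 0.042, -0.0]
ft_force: [-0.6, -1.0, 0.3]
gripper_width: -0.0001
grip_force: 0.0
```

Call:
jog_arm:
  rows:
    - {"x": 0, "y": 0.3, "z": -3, "wx": 0, "wy": 0, "wz": 0, "jaw": 0}
    - {"x": 0, "y": 0, "z": -3, "wx": 0, "wy": 0, "wz": 0, "jaw": 0}
    - {"x": 0, "y": 0, "z": -3, "wx": 0, "wy": 0, "wz": 0, "jaw": 0}
    - {"x": 0, "y": 0, "z": -3, "wx": 0, "wy": 0, "wz": 0, "jaw": 0}
    - {"x": 0, "y": 0, "z": -2.6, "wx": 0, "wy": 0, "wz": 0, "jaw": 0}

```text
clock: 2.6
ee_pos: [0.5359, 0.1319, 0.071]
tcp_rot: [0.0, 0.999, 0.039, -0.001]
ft_force: [-0.5, -0.6, 0.3]
gripper_width: 0.0001
grip_force: 0.0
```

```bash
python3 - <<'E'
from h import *
a=grab('scene'); w=grab('wrist'); s=arm.state(); print(s['ee_pos'],s['ft_force'])
A=cv2.resize(a['frame'][120:280,160:400],None,fx=1.65,fy=1.65*1.0)
B=cv2.resize(w['frame'],(400,300)); A=cv2.resize(A,(400,267)); A=cv2.copyMakeBorder(A,0,33,0,0,0)
cv2.imwrite('pics/a1.png',np.clip(np.hstack([A,B])[...,::-1]*1.4,0,255).astype(np.uint8))
E
```

```text
[0.53298863 0.13160822 0.06867573] [-0.9075424  -0.06823409  0.29659982]
```

View pics/a1.png

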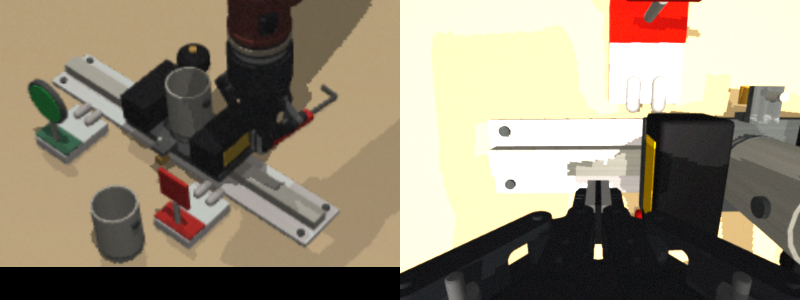

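Call:
jog_arm:
  rows:
    - {"x": 0.5, "y": 0, "z": 1, "wx": 0, "wy": 0, "wz": 0, "jaw": 0}
    - {"x": 0, "y": -0.2, "z": 0.6, "wx": 0, "wy": 0, "wz": 0, "jaw": 0}
    - {"x": 0.06, "y": -0.8, "z": 0, "wx": 0, "wy": 0, "wz": 0, "jaw": 0}
    - {"x": 0.06, "y": -0.8, "z": 0, "wx": 0, "wy": 0, "wz": 0, "jaw": 0}
    - {"x": 0.06, "y": -0.8, "z": 0, "wx": 0, "wy": 0, "wz": 0, "jaw": 0}

```text
clock: 3.32
ee_pos: [0.5437, 0.1065, 0.0885]
tcp_rot: [0.0, 0.999, 0.039, -0.0]
ft_force: [0.0, -0.4, 0.1]
gripper_width: -0.0
grip_force: 0.0
```

Call:
jog_arm:
  rows:
    - {"x": 0.06, "y": -0.8, "z": 0, "wx": 0, "wy": 0, "wz": 0, "jaw": 0}
    - {"x": 0.06, "y": -0.8, "z": 0, "wx": 0, "wy": 0, "wz": 0, "jaw": 0}
    - {"x": 0.06, "y": -0.8, "z": 0, "wx": 0, "wy": 0, "wz": 0, "jaw": 0}
    - {"x": 0.06, "y": -0.8, "z": 0, "wx": 0, "wy": 0, "wz": 0, "jaw": 0}
    - {"x": 0.06, "y": -0.8, "z": 0, "wx": 0, "wy": 0, "wz": 0, "jaw": 0}

```text
clock: 3.95
ee_pos: [0.5469, 0.0668, 0.0885]
tcp_rot: [-0.0, 0.999, 0.039, -0.0]
ft_force: [-0.4, 0.1, -0.6]
gripper_width: -0.0001
grip_force: 0.0
```

```bash
python3 - <<'E'
from h import *
a=grab('scene'); w=grab('wrist'); s=arm.state(); print(s['ee_pos'],s['ft_force'])
A=cv2.resize(a['frame'][120:280,160:400],(400,267)); B=cv2.resize(w['frame'],(400,300)); A=cv2.copyMakeBorder(A,0,33,0,0,0)
cv2.imwrite('pics/a2.png',np.clip(np.hstack([A,B])[...,::-1]*1.2,0,255).astype(np.uint8))
E
```

```text
[0.54694472 0.06646571 0.08850138] [-0.3437581   0.45966535  0.49653146]
```

View pics/a2.png

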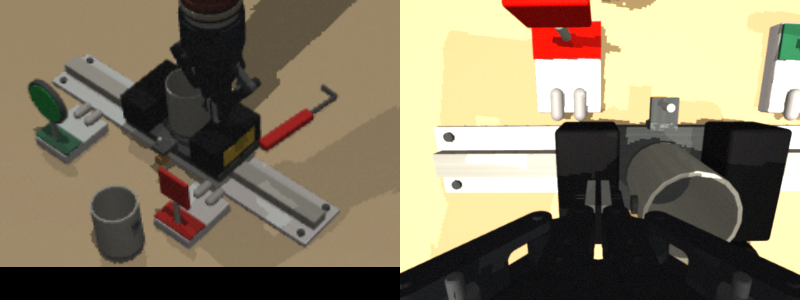

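```bash
python3 - <<'E'
from h import *
C=np.array([.5484,.0123]); d=np.array([-.0787,.9969]); ex=np.array([.9969,.0787])
for n in('wrist','scene'):
    c=dict(np.load(n+'.npz')); P=cloud(c)
    if n=='wrist':
        for u,v in [(940,240),(1040,0)]: pass
        for u,v in [(300,220),(300,250),(552,270),(430,172),(310,290),(318,310)]: print(u,v,P[v,u].round(4))
    X=P.reshape(-1,3); a=(X[:,:2]-C)@d; b=(X[:,:2]-C)@ex
    m=(abs(b)<.04)&(abs(a)<.2)&(X[:,2]>.079)&(X[:,2]<.09)
    print(n,m.sum(),np.percentile(a[m],[0.5,5,50,95,99.5]))
    m=(abs(b)<.05)&(abs(a)<.2)&(X[:,2]>.0)&(X[:,2]<.15)&(a>.02)
    for z in np.arange(.04,.15,.01):
        k=m&(abs(X[:,2]-z)<.005); 
        if k.sum(): print(round(z,3),k.sum(),a[k].min().round(3),a[k].max().round(3))
E
```

```text
300 220 [0.5802 0.0769 0.0858]
300 250 [0.5666 0.076  0.0841]
552 270 [ 0.5662 -0.0366  0.0847]
430 172 [0.6037 0.0203 0.07  ]
310 290 [0.5575 0.0706 0.1073]
318 310 [0.5578 0.0676 0.1258]
wrist 24518 [-0.07984988 -0.07597679 -0.03753278  0.08031657  0.08423732]
0.04 2514 0.02 0.082
0.05 345 0.02 0.083
0.06 554 0.02 0.084
0.07 602 0.02 0.084
0.08 6900 0.02 0.085
0.09 4228 0.02 0.084
0.1 490 0.02 0.034
0.11 1443 0.02 0.068
0.12 1864 0.02 0.069
0.13 1017 0.02 0.069
0.14 1466 0.033 0.076
scene 1103 [-0.08024296 -0.07469191  0.02873079  0.08222182  0.08567786]
0.04 123 0.02 0.088
0.05 121 0.04 0.087
0.06 143 0.02 0.088
0.07 178 0.02 0.088
0.08 607 0.02 0.088
0.09 152 0.02 0.086
0.1 36 0.021 0.063
0.11 81 0.021 0.07
0.12 77 0.02 0.072
0.13 40 0.03 0.072
0.14 29 0.025 0.08
```

```bash
python3 - <<'E'
from h import *
c=grab('wrist'); cv2.imwrite('pics/w3.png',np.clip(c['frame'][...,::-1]*2.0,0,255).astype(np.uint8)); s=arm.state(); print(s['ee_pos'],s['tcp_rot'])
E
```

```text
[0.5469226  0.06690291 0.08853123] [-6.44219693e-05  9.99239873e-01  3.89829492e-02  3.55285317e-05]
```

View pics/w3.png

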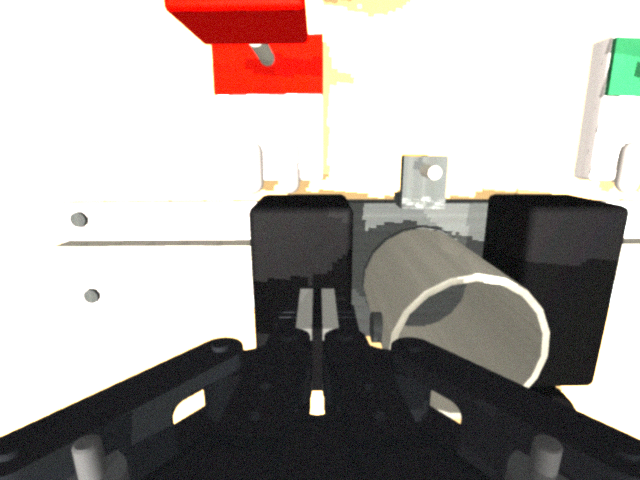

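```bash
python3 - <<'E'
from h import *
c=dict(np.load('wrist.npz')); P=cloud(c); print(c['eye'])
for u in(308,327):
    for v in range(276,345,6): print(u,v,P[v,u].round(4),c['frame'][v,u])
c=grab('scene'); P=cloud(c); s=arm.state(); print(s['ee_pos'],s['gripper_width'])
X=P.reshape(-1,3); m=(np.hypot(X[:,0]-.547,X[:,1]-.067)<.022)&(X[:,2]>.087); o=X[m]; o=o[o[:,2].argsort()]; print(len(o)); print(o[:25].round(3))
cv2.imwrite('pics/s4.png',np.clip(cv2.resize(c['frame'][110:230,220:380],(800,600),interpolation=cv2.INTER_CUBIC)[...,::-1]*2.,0,255).astype(np.uint8))
E
```

```text
[0.61138575 0.07255764 0.2438942 ]
308 276 [0.5552 0.0722 0.085 ] [30 29 28]
308 282 [0.5524 0.072  0.085 ] [29 31 28]
308 288 [0.5497 0.0718 0.0854] [48 49 47]
308 294 [0.5574 0.0718 0.1115] [70 73 68]
308 300 [0.5574 0.0717 0.1169] [74 75 68]
308 306 [0.5579 0.0715 0.1234] [71 68 66]
308 312 [0.5572 0.0714 0.1267] [70 70 65]
308 318 [0.5575 0.0713 0.1318] [71 70 67]
308 324 [0.5569 0.0712 0.135 ] [67 67 63]
308 330 [0.557  0.0711 0.1391] [100 100  97]
308 336 [0.5582 0.0711 0.145 ] [18 19 19]
308 342 [0.558  0.071  0.1481] [13 13 15]
327 276 [0.556  0.0639 0.0855] [17 16 15]
327 282 [0.5528 0.0636 0.0845] [15 11 13]
327 288 [0.5507 0.0635 0.0863] [45 43 44]
327 294 [0.5576 0.0647 0.1104] [76 74 71]
327 300 [0.5579 0.0649 0.1169] [71 71 67]
327 306 [0.5581 0.065  0.1226] [69 72 67]
327 312 [0.558  0.0651 0.1274] [69 70 66]
327 318 [0.558  0.0652 0.1318] [68 69 64]
327 324 [0.5577 0.0653 0.1356] [67 67 65]
327 330 [0.5575 0.0654 0.1391] [101 100  93]
327 336 [0.5589 0.0657 0.1456] [12 12 13]
327 342 [0.5585 0.0657 0.1483] [11 14 12]
[0.54686027 0.06716661 0.08850685] -4.51264510162386e-05
728
[[0.558 0.07  0.087]
 [0.565 0.072 0.087]
 [0.531 0.07  0.088]
 [0.551 0.074 0.1  ]
 [0.555 0.075 0.101]
 [0.559 0.076 0.105]
 [0.556 0.076 0.105]
 [0.559 0.064 0.106]
 [0.555 0.057 0.106]
 [0.554 0.08  0.106]
 [0.561 0.069 0.107]
 [0.559 0.067 0.107]
 [0.558 0.072 0.107]
 [0.559 0.064 0.108]
 [0.553 0.079 0.108]
 [0.561 0.075 0.109]
 [0.542 0.079 0.109]
 [0.552 0.081 0.109]
 [0.561 0.072 0.109]
 [0.557 0.072 0.109]
 [0.558 0.067 0.109]
 [0.555 0.078 0.11 ]
 [0.557 0.077 0.11 ]
 [0.56  0.078 0.11 ]
 [0.552 0.078 0.11 ]]
```

View pics/s4.png

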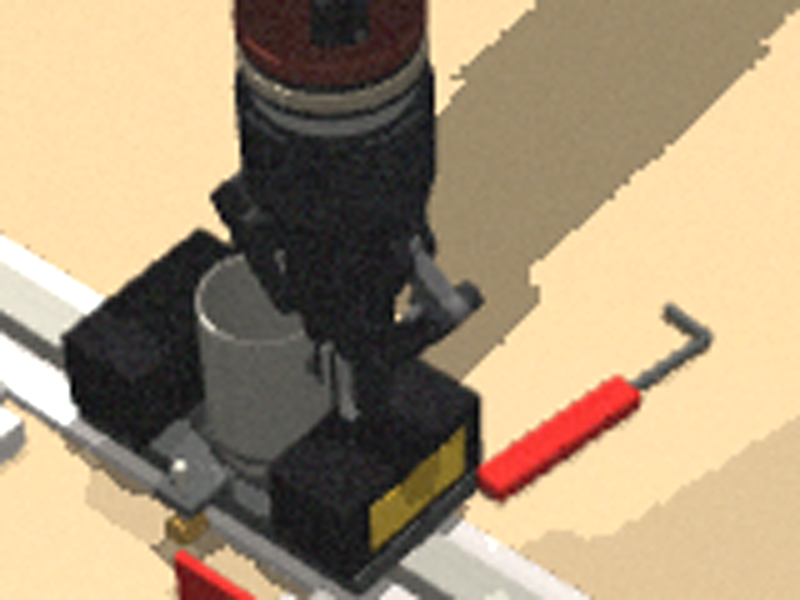

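The fingertips turned out to be about 20 mm above the reported TCP height, so they passed over the block at about z 0.108 without touching it. The carriage hasn't moved. I'll back out, go lower and push again.

Call:
jog_arm:
  rows:
    - {"x": -0.12, "y": 1.5, "z": 0, "wx": 0, "wy": 0, "wz": 0, "jaw": 0}
    - {"x": -0.16, "y": 2, "z": 0, "wx": 0, "wy": 0, "wz": 0, "jaw": 0}
    - {"x": -0.16, "y": 2, "z": 0, "wx": 0, "wy": 0, "wz": 0, "jaw": 0}
    - {"x": -0.08, "y": 1, "z": 0, "wx": 0, "wy": 0, "wz": 0, "jaw": 0}
    - {"x": 0, "y": 0, "z": -1, "wx": 0, "wy": 0, "wz": 0, "jaw": 0}

```text
clock: 4.78
ee_pos: [0.5424, 0.1336, 0.0791]
tcp_rot: [0.0, 0.999, 0.04, 0.001]
ft_force: [-0.0, 0.2, -0.0]
gripper_width: -0.0001
grip_force: 0.0
```

Call:
jog_arm:
  rows:
    - {"x": 0, "y": 0, "z": -2, "wx": 0, "wy": 0, "wz": 0, "jaw": 0}
    - {"x": 0, "y": 0, "z": -1.8, "wx": 0, "wy": 0, "wz": 0, "jaw": 0}
    - {"x": 0.06, "y": -0.8, "z": 0, "wx": 0, "wy": 0, "wz": 0, "jaw": 0}
    - {"x": 0.06, "y": -0.8, "z": 0, "wx": 0, "wy": 0, "wz": 0, "jaw": 0}
    - {"x": 0, "y": 0, "z": 0, "wx": 0, "wy": 0, "wz": 0, "jaw": 0}

```text
clock: 5.4
ee_pos: [0.5439, 0.1154, 0.0414]
tcp_rot: [0.0, 0.999, 0.039, 0.001]
ft_force: [0.1, 0.7, 0.3]
gripper_width: 0.0003
grip_force: 0.0
```

```bash
cat > m.py <<'E'
from h import *
C=np.array([.5484,.0123]); d=np.array([-.0787,.9969]); ex=np.array([.9969,.0787])
s=arm.state(); print('tcp',s['ee_pos'].round(4),'a',((s['ee_pos'][:2]-C)@d).round(4),'F',s['ft_force'].round(1))
for n in('wrist','scene'):
    P=cloud(grab(n)); X=P.reshape(-1,3); a=(X[:,:2]-C)@d; b=(X[:,:2]-C)@ex
    k=(b>.02)&(b<.045)&(abs(a)<.3)&(X[:,2]>.079)&(X[:,2]<.09); h=np.percentile(a[k],[1,99]); print(n,'blocks',h.round(4),'mid',h.mean().round(4))
    r=(np.hypot(a-((s['ee_pos'][:2]-C)@d),b-((s['ee_pos'][:2]-C)@ex))<.013); print('finger low z',np.sort(X[r&(X[:,2]>.05),2])[:400:50].round(3))
E
python3 m.py
```

```text
tcp [0.5439 0.1154 0.0414] a 0.1031 F [0.1 0.7 0.3]
wrist blocks [0.0037 0.0847] mid 0.0442
finger low z [0.058 0.06  0.061 0.062 0.063 0.064 0.065 0.066]
scene blocks [-0.0791  0.0851] mid 0.003
finger low z [0.053 0.08  0.146 0.394 0.395]
```

Call:
jog_arm:
  rows:
    - {"x": 0.06, "y": -0.8, "z": 0, "wx": 0, "wy": 0, "wz": 0, "jaw": 0}
    - {"x": 0.06, "y": -0.8, "z": 0, "wx": 0, "wy": 0, "wz": 0, "jaw": 0}
    - {"x": 0.06, "y": -0.8, "z": 0, "wx": 0, "wy": 0, "wz": 0, "jaw": 0}
    - {"x": 0.06, "y": -0.8, "z": 0, "wx": 0, "wy": 0, "wz": 0, "jaw": 0}

```text
clock: 6.0
ee_pos: [0.5458, 0.0838, 0.0408]
tcp_rot: [-0.0, 0.999, 0.039, 0.001]
ft_force: [0.1, 2.4, 1.7]
gripper_width: -0.0001
grip_force: 0.9
```

Call:
jog_arm:
  rows:
    - {"x": 0.06, "y": -0.8, "z": 0, "wx": 0, "wy": 0, "wz": 0, "jaw": 0}
    - {"x": 0.06, "y": -0.8, "z": 0, "wx": 0, "wy": 0, "wz": 0, "jaw": 0}
    - {"x": 0.06, "y": -0.8, "z": 0, "wx": 0, "wy": 0, "wz": 0, "jaw": 0}
    - {"x": 0.06, "y": -0.8, "z": 0, "wx": 0, "wy": 0, "wz": 0, "jaw": 0}
    - {"x": 0.06, "y": -0.8, "z": 0, "wx": 0, "wy": 0, "wz": 0, "jaw": 0}

```text
clock: 6.62
ee_pos: [0.5482, 0.0438, 0.0404]
tcp_rot: [-0.0, 0.999, 0.039, -0.0]
ft_force: [1.1, 1.5, -0.7]
gripper_width: 0.0002
grip_force: 0.9
```

Call:
jog_arm:
  rows:
    - {"x": 0.06, "y": -0.8, "z": 0, "wx": 0, "wy": 0, "wz": 0, "jaw": 0}
    - {"x": 0.06, "y": -0.8, "z": 0, "wx": 0, "wy": 0, "wz": 0, "jaw": 0}
    - {"x": 0.06, "y": -0.8, "z": 0, "wx": 0, "wy": 0, "wz": 0, "jaw": 0}
    - {"x": 0.03, "y": -0.5, "z": 0, "wx": 0, "wy": 0, "wz": 0, "jaw": 0}
    - {"x": 0, "y": 0, "z": 0, "wx": 0, "wy": 0, "wz": 0, "jaw": 0}

```text
clock: 7.25
ee_pos: [0.5498, 0.0145, 0.0403]
tcp_rot: [0.0, 0.999, 0.039, -0.001]
ft_force: [-0.2, 0.7, -0.7]
gripper_width: -0.0002
grip_force: 0.0
```

```bash
python3 m.py; python3 - <<'E'
from h import *
c=dict(np.load('wrist.npz')); cv2.imwrite('pics/w5.png',np.clip(c['frame'][...,::-1]*1.3,0,255).astype(np.uint8))
E
```

```text
tcp [0.5498 0.0145 0.0403] a 0.0021 F [-0.2  0.7 -0.7]
wrist blocks [-0.0938 -0.0113] mid -0.0526
finger low z [0.052 0.059 0.06  0.061 0.062 0.063 0.064 0.065]
scene blocks [-0.1748 -0.0101] mid -0.0925
finger low z [0.052 0.087 0.391 0.393]
```

View pics/w5.png

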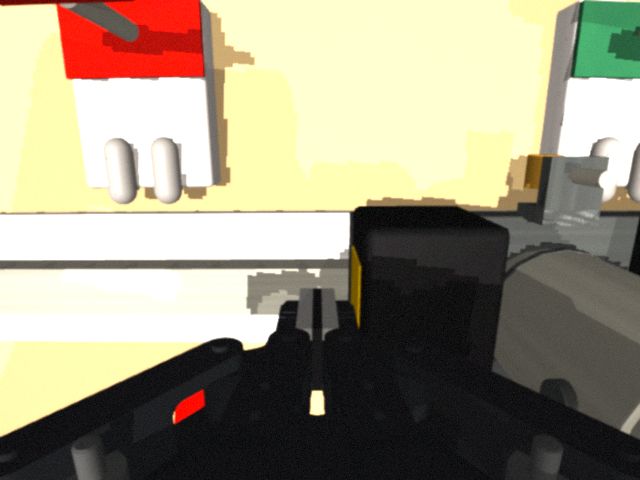

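The carriage is about 95 mm along, with about 45 mm left to the notch. The finger is against the yellow plate (355,290).

Call:
jog_arm:
  rows:
    - {"x": 0.03, "y": -0.4, "z": 0, "wx": 0, "wy": 0, "wz": 0, "jaw": 0}
    - {"x": 0.03, "y": -0.4, "z": 0, "wx": 0, "wy": 0, "wz": 0, "jaw": 0}
    - {"x": 0.03, "y": -0.4, "z": 0, "wx": 0, "wy": 0, "wz": 0, "jaw": 0}
    - {"x": 0.03, "y": -0.4, "z": 0, "wx": 0, "wy": 0, "wz": 0, "jaw": 0}
    - {"x": 0.03, "y": -0.4, "z": 0, "wx": 0, "wy": 0, "wz": 0, "jaw": 0}

```text
clock: 7.98
ee_pos: [0.5515, -0.005, 0.0403]
tcp_rot: [-0.0, 0.999, 0.039, -0.0]
ft_force: [-0.6, 2.0, -0.5]
gripper_width: -0.0002
grip_force: 0.8
```

Call:
jog_arm:
  rows:
    - {"x": 0.02, "y": -0.2, "z": 0, "wx": 0, "wy": 0, "wz": 0, "jaw": 0}
    - {"x": 0.02, "y": -0.2, "z": 0, "wx": 0, "wy": 0, "wz": 0, "jaw": 0}

```text
clock: 8.22
ee_pos: [0.552, -0.0088, 0.0404]
tcp_rot: [-0.0, 0.999, 0.039, -0.0]
ft_force: [-0.9, 1.1, -0.2]
gripper_width: -0.0002
grip_force: 0.8
```

```bash
python3 m.py
```

```text
tcp [ 0.552  -0.0088  0.0404] a -0.0213 F [-0.9  1.1 -0.2]
wrist blocks [-0.117  -0.0341] mid -0.0756
finger low z [0.051 0.059 0.06  0.061 0.062 0.063 0.064 0.065]
scene blocks [-0.1969 -0.0334] mid -0.1151
finger low z [0.051 0.093 0.393 0.395]
```

Call:
jog_arm:
  rows:
    - {"x": 0.01, "y": -0.1, "z": 0, "wx": 0, "wy": 0, "wz": 0, "jaw": 0}
    - {"x": 0.01, "y": -0.1, "z": 0, "wx": 0, "wy": 0, "wz": 0, "jaw": 0}

```text
clock: 8.57
ee_pos: [0.5527, -0.0107, 0.0407]
tcp_rot: [-0.0, 0.999, 0.039, 0.0]
ft_force: [-0.2, 1.4, -0.5]
gripper_width: 0.0
grip_force: 0.8
```

Call:
jog_arm:
  rows:
    - {"x": 0.01, "y": -0.1, "z": 0, "wx": 0, "wy": 0, "wz": 0, "jaw": 0}
    - {"x": 0.01, "y": -0.1, "z": 0, "wx": 0, "wy": 0, "wz": 0, "jaw": 0}

```text
clock: 8.82
ee_pos: [0.5527, -0.0114, 0.0407]
tcp_rot: [-0.001, 0.999, 0.039, 0.0]
ft_force: [-0.4, 7.1, -0.1]
gripper_width: 0.0001
grip_force: 3.7
```

Call:
jog_arm:
  rows:
    - {"x": 0.01, "y": -0.1, "z": 0, "wx": 0, "wy": 0, "wz": 0, "jaw": 0}
    - {"x": 0.01, "y": -0.1, "z": 0, "wx": 0, "wy": 0, "wz": 0, "jaw": 0}

```text
clock: 9.07
ee_pos: [0.5528, -0.0116, 0.0407]
tcp_rot: [-0.003, 0.999, 0.039, -0.0]
ft_force: [-0.6, 11.5, 1.5]
gripper_width: 0.0002
grip_force: 6.4
```

Call:
jog_arm:
  rows:
    - {"x": 0.01, "y": -0.1, "z": 0, "wx": 0, "wy": 0, "wz": 0, "jaw": 0}
    - {"x": 0.01, "y": -0.1, "z": 0, "wx": 0, "wy": 0, "wz": 0, "jaw": 0}

```text
clock: 9.32
ee_pos: [0.5528, -0.0123, 0.0407]
tcp_rot: [-0.004, 0.999, 0.039, -0.0]
ft_force: [-1.1, 14.4, 3.0]
gripper_width: -0.0001
grip_force: 7.4
```

Call:
jog_arm:
  rows:
    - {"x": 0, "y": 0, "z": 0, "wx": 0, "wy": 0, "wz": 0, "jaw": 0}
    - {"x": 0, "y": 0, "z": 0, "wx": 0, "wy": 0, "wz": 0, "jaw": 0}

```text
clock: 9.57
ee_pos: [0.5528, -0.013, 0.0407]
tcp_rot: [-0.003, 0.999, 0.039, -0.0]
ft_force: [-0.8, 12.9, 2.3]
gripper_width: 0.0003
grip_force: 6.4
```

```bash
python3 m.py; python3 - <<'E'
from h import *
c=dict(np.load('scene.npz')); cv2.imwrite('pics/s6.png',np.clip(cv2.resize(c['frame'][110:230,160:320],(800,600),interpolation=cv2.INTER_CUBIC)[...,::-1]*1.6,0,255).astype(np.uint8))
E
```

```text
tcp [ 0.5528 -0.013   0.0407] a -0.0255 F [-0.8 12.9  2.3]
wrist blocks [-0.1215 -0.0383] mid -0.0799
finger low z [0.051 0.059 0.06  0.061 0.062 0.063 0.064 0.065]
scene blocks [-0.2017 -0.0367] mid -0.1192
finger low z [0.052 0.092 0.392 0.394]
```

View pics/s6.png

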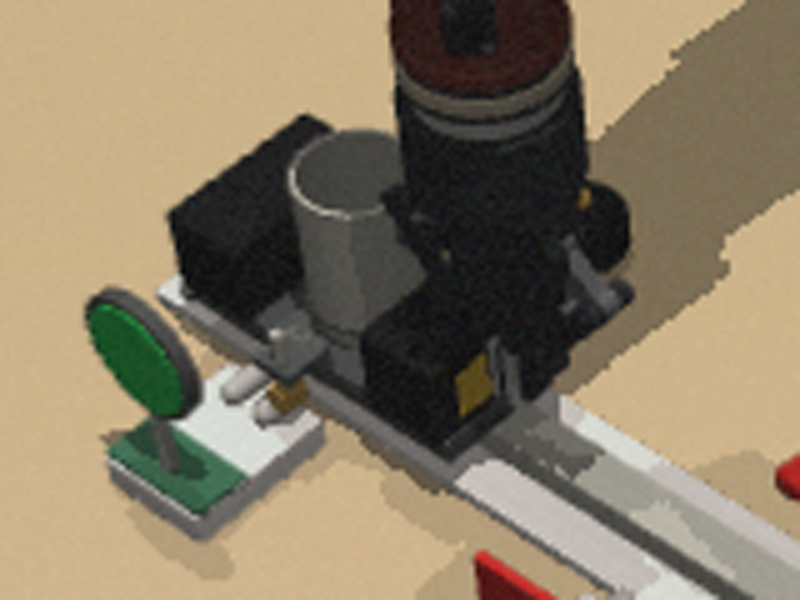

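The roller is at the first ridge (285,395). I'll continue with small steps.

Call:
jog_arm:
  rows:
    - {"x": 0.01, "y": -0.1, "z": 0, "wx": 0, "wy": 0, "wz": 0, "jaw": 0}
    - {"x": 0.01, "y": -0.1, "z": 0, "wx": 0, "wy": 0, "wz": 0, "jaw": 0}

```text
clock: 9.93
ee_pos: [0.5531, -0.0158, 0.0407]
tcp_rot: [-0.002, 0.999, 0.039, -0.0]
ft_force: [-0.2, 6.7, 1.9]
gripper_width: 0.0001
grip_force: 3.5
```

Call:
jog_arm:
  rows:
    - {"x": 0.01, "y": -0.1, "z": 0, "wx": 0, "wy": 0, "wz": 0, "jaw": 0}
    - {"x": 0.01, "y": -0.1, "z": 0, "wx": 0, "wy": 0, "wz": 0, "jaw": 0}

```text
clock: 10.18
ee_pos: [0.5535, -0.021, 0.0406]
tcp_rot: [0.0, 0.999, 0.04, 0.0]
ft_force: [-0.7, 0.7, 0.4]
gripper_width: 0.0002
grip_force: 0.6
```

Call:
jog_arm:
  rows:
    - {"x": 0.01, "y": -0.1, "z": 0, "wx": 0, "wy": 0, "wz": 0, "jaw": 0}
    - {"x": 0.01, "y": -0.1, "z": 0, "wx": 0, "wy": 0, "wz": 0, "jaw": 0}

```text
clock: 10.42
ee_pos: [0.5541, -0.0235, 0.0407]
tcp_rot: [0.0, 0.999, 0.039, 0.0]
ft_force: [-0.3, -0.7, -0.0]
gripper_width: -0.0002
grip_force: 0.0
```

```bash
python3 m.py; python3 - <<'E'
from h import *
c=dict(np.load('scene.npz')); cv2.imwrite('pics/s7.png',np.clip(cv2.resize(c['frame'][110:230,160:320],(800,600),interpolation=cv2.INTER_CUBIC)[...,::-1]*1.6,0,255).astype(np.uint8))
E
```

```text
tcp [ 0.5541 -0.0235  0.0407] a -0.0362 F [-0.3 -0.7 -0. ]
wrist blocks [-0.1327 -0.0494] mid -0.0911
finger low z [0.05  0.059 0.061 0.062 0.062 0.063 0.064 0.065]
scene blocks [-0.2134 -0.0493] mid -0.1313
finger low z [0.055 0.096 0.393 0.395]
```

View pics/s7.png

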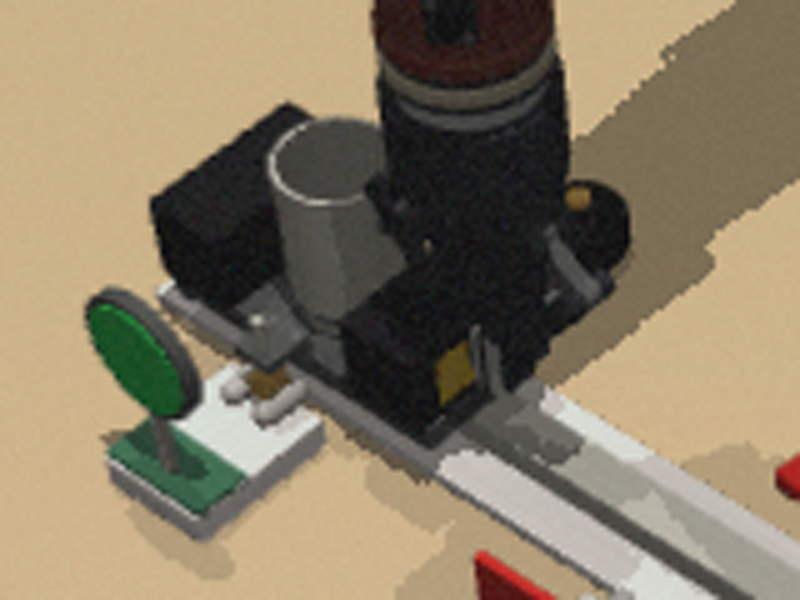

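The roller is past the first ridge and between the two, at (265,380). It still has a few mm to go to the middle.

Call:
jog_arm:
  rows:
    - {"x": 0.01, "y": -0.1, "z": 0, "wx": 0, "wy": 0, "wz": 0, "jaw": 0}
    - {"x": 0.01, "y": -0.1, "z": 0, "wx": 0, "wy": 0, "wz": 0, "jaw": 0}

```text
clock: 10.78
ee_pos: [0.5539, -0.0249, 0.0405]
tcp_rot: [0.0, 0.999, 0.039, 0.0]
ft_force: [-0.1, -0.7, 0.1]
gripper_width: 0.0001
grip_force: 0.0
```

Call:
jog_arm:
  rows:
    - {"x": 0.01, "y": -0.1, "z": 0, "wx": 0, "wy": 0, "wz": 0, "jaw": 0}
    - {"x": 0, "y": 0, "z": 0, "wx": 0, "wy": 0, "wz": 0, "jaw": 0}

```text
clock: 11.02
ee_pos: [0.5539, -0.0258, 0.0405]
tcp_rot: [0.0, 0.999, 0.039, -0.0]
ft_force: [0.2, 0.0, -0.5]
gripper_width: -0.0
grip_force: 0.0
```

```bash
python3 m.py
```

```text
tcp [ 0.5539 -0.0258  0.0405] a -0.0384 F [ 0.2  0.  -0.5]
wrist blocks [-0.1356 -0.0538] mid -0.0947
finger low z [0.057 0.059 0.061 0.062 0.063 0.063 0.064 0.065]
scene blocks [-0.2164 -0.0532] mid -0.1348
finger low z [0.051 0.103 0.393 0.394]
```

The carriage has pulled about 2 mm ahead of the finger, so the roller has dropped into the notch. I'll retreat and check with the top camera.

Call:
jog_arm:
  rows:
    - {"x": -0.08, "y": 1, "z": 0, "wx": 0, "wy": 0, "wz": 0, "jaw": 0}
    - {"x": -0.16, "y": 2, "z": 0, "wx": 0, "wy": 0, "wz": 0, "jaw": 0}
    - {"x": -0.16, "y": 2, "z": 0, "wx": 0, "wy": 0, "wz": 0, "jaw": 0}
    - {"x": 0, "y": 4, "z": 3, "wx": 0, "wy": 0, "wz": 0, "jaw": 0}
    - {"x": 0, "y": 4, "z": 4, "wx": 0, "wy": 0, "wz": 0, "jaw": 0}

```text
clock: 11.75
ee_pos: [0.548, 0.1066, 0.1098]
tcp_rot: [-0.0, 0.999, 0.04, -0.002]
ft_force: [0.5, 0.9, 0.1]
gripper_width: 0.0001
grip_force: 0.0
```

Call:
jog_arm:
  rows:
    - {"x": -1, "y": 5, "z": 3, "wx": 0, "wy": 0, "wz": 0, "jaw": 0}
    - {"x": -1, "y": 5, "z": 3, "wx": 0, "wy": 0, "wz": 0, "jaw": 0}
    - {"x": -1, "y": 5, "z": 0, "wx": 0, "wy": 0, "wz": 0, "jaw": 0}
    - {"x": 0, "y": 5, "z": 0, "wx": 0, "wy": 0, "wz": 0, "jaw": 0}
    - {"x": 0, "y": 0, "z": 0, "wx": 0, "wy": 0, "wz": 0, "jaw": 0}

```text
clock: 12.38
ee_pos: [0.5184, 0.3088, 0.1707]
tcp_rot: [-0.001, 0.999, 0.042, 0.0]
ft_force: [-0.7, -0.7, 0.1]
gripper_width: -0.0002
grip_force: 0.0
```

```bash
python3 - <<'E'
from h import *
C=np.array([.5484,.0123]); d=np.array([-.0787,.9969]); ex=np.array([.9969,.0787])
c=grab('top'); P=cloud(c); X=P.reshape(-1,3); q=X[:,:2]-C; a=q@d; b=q@ex
t=X[(abs(b)<.06)&(abs(a+.14)<.11)&(X[:,2]>.078)&(X[:,2]<.092)]
(cx,cy),wh,an=cv2.minAreaRect((t[:,:2]*1000).astype(np.float32)); print(wh,an,'along',(np.array([cx,cy])/1000-C)@d)
s=grab('scene')
A=cv2.resize(c['frame'][170:260,390:510],(400,300),interpolation=cv2.INTER_CUBIC);B=cv2.resize(s['frame'][140:230,160:280],(400,300),interpolation=cv2.INTER_CUBIC)
cv2.imwrite('pics/f.png',np.clip(np.hstack([A,B])[...,::-1]*1.5,0,255).astype(np.uint8)); print(arm.state()['clock'])
E
```

```text
(90.00517272949219, 166.69497680664062) 4.614066123962402 along -0.13962958041137696
12.475
```

View pics/f.png

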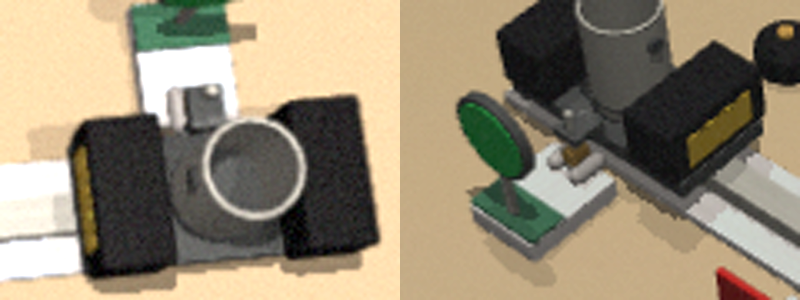

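The carriage measures −139.6 mm against −140.1 mm for the notch. The roller sits between the ridges, and the arm is clear.

```bash
python3 -c "
from rig import arm
print(arm.hand_in())"
```

```text
the job is handed in; nothing more can be done
None
```

The carriage is seated in the green station's notch, measured within about 0.5 mm of its middle. The bucket and the loose items were left alone as far as I could see, the arm is clear, and the job was handed in at about 12.5 s.

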